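Clear a tape roll and lock the circuit-board fixture

TASK

One of the two tape rolls has been left lying on the circuit-board test fixture, across the track of its orange lock slide. First lay that roll flat in the yellow tray and let go of it, then move the orange grip along its track all the way to its end stop, so that the steel finger lies over the board, and let go. Leave the other roll on the logbook, and the glue bottle, the solder reel and the screwdriver where they are.

Things in the scene. Friction and masses are not known exactly. Their poses are not given: they have to be found in the camera images.
- fixture: grey fixture plate 190 (x, from -90 to +100) x 260 (y, -130 to +130) x 22 mm high, fixed to the bench; origin on its underside. The lock track runs along its y axis at x = -30 mm. Two thin guide posts 30 mm high stand on the plate at x = +88, y = -112 and +120 mm. Fixture, logbook and tray change places and turn from start to start.
- end_stop (a point): middle of the top of the end stop, a dark block 34 (fixture x) x 18 (fixture y) x 10 mm on the plate, at the +y end of the track (fixture x -30, y +103 mm); its top is 32 mm above the bench.
- board (a point): middle of the top of the green circuit board in the fixture, 55 (fixture x) x 85 (fixture y) mm, its top 28 mm above the bench and its parts up to 31 mm; at fixture x +57, y +67 mm. Fixed in its nest.
- lock_slide (a joint): travel of the lock slide along the fixture's +y, in m: 0 with the grip at y = -95 mm on the fixture, 0.170 against the end stop (grip at y = +75 mm). It begins at 0 to 0.02, stays where it is left, and takes about 3 N to move.
- lock_grip_top (a point): centre of the top of the orange grip, 76 mm above the bench. The grip is an upright block 26 (fixture x) x 20 (fixture y) x 46 mm on a dark carriage 30 x 32 mm, whose top is 31 mm above the bench. A steel finger 12 mm wide reaches from the grip to 68 mm on the fixture's +x side, its top 37 mm above the bench. Axes as the fixture's.
- black_roll: black tape roll, a ring 90 mm outside, 60 mm inside (wall 15 mm), 25 mm high, about 0.1 kg, lying flat; origin at the centre of its underside. It lies either on the fixture across the track or on the logbook, both 22 mm above the bench.
- tan_roll: tan tape roll of the same size; it lies in the other of those two places. Origin at the centre of its underside.
- tray: open yellow tray, fixed, 165 (x) x 175 (y) x 30 mm high outside, walls and floor 5 mm; origin at the centre of its underside.
- logbook: closed logbook, fixed, 170 (x) x 200 (y) x 22 mm high, white top with a green cover below; origin at the centre of its underside.
- glue_bottle: white glue bottle with blue cap, 44 mm wide, 95 mm high, standing upright on the fixture plate, at its +x, -y corner, just clear of the steel finger's path; origin at the centre of its underside. To be left alone.
- solder_reel: grey metal solder reel, 52 mm wide, 40 mm high, standing on the bench beside the fixture's -x edge; origin at the centre of its underside. To be left alone.
- screwdriver: screwdriver with red handle, 150 mm long along its x axis (handle to -x), 26 mm thick, lying on the bench beyond the tray; origin under its middle. To be left alone.
There are look-alikes about, which are no part of the job. Of the things like the tan_roll, leave any that is pink, purple or turquoise; of the rest the smaller one is meant.

How it is judged:
On the way, in this order (a step that is already met when the one before it is completed fails the run):
1. one roll lies flat in the tray, let go of (((horizontal distance between black_roll and tray below 0.055 m and z of black_roll in the frame of tray below 0.012 m and angle between black_roll's own z axis and vertical below 0.1 rad and contact force between the fingers and black_roll below 0.05 N) or (horizontal distance between tan_roll and tray below 0.055 m and z of tan_roll in the frame of tray below 0.012 m and angle between tan_roll's own z axis and vertical below 0.1 rad and contact force between the fingers and tan_roll below 0.05 N))), for 0.2 s.
2. the lock slide is at its end stop (value of joint lock_slide above 0.166 m), for 0.2 s.
At the end, for the whole second after the job is handed in: The roll that lay on the fixture lies flat and still on the floor of the tray (tilt under 0.1 rad), the other roll is within 20 mm of its start, and the lock slide is within 4 mm of its end stop (joint above 0.166 m) (value of joint lock_slide above 0.166 m and ((horizontal distance between black_roll and tray below 0.055 m and z of black_roll in the frame of tray below 0.012 m and angle between black_roll's own z axis and vertical below 0.1 rad and distance of tan_roll from where it was at the start of the episode below 0.02 m and linear speed of black_roll below 0.02 m/s) or (horizontal distance between tan_roll and tray below 0.055 m and z of tan_roll in the frame of tray below 0.012 m and angle between tan_roll's own z axis and vertical below 0.1 rad and distance of black_roll from where it was at the start of the episode below 0.02 m and linear speed of tan_roll below 0.02 m/s))); the robot touches nothing.
It fails at once if the glue bottle is moved more than 20 mm (distance of glue_bottle from where it was at the start of the episode above 0.02 m).
It fails at once if the solder reel is moved more than 20 mm (distance of solder_reel from where it was at the start of the episode above 0.02 m).
It fails at once if the screwdriver is moved more than 20 mm (distance of screwdriver from where it was at the start of the episode above 0.02 m).
It fails at once if the glue bottle is tipped more than 0.3 rad (angle between glue_bottle's own z axis and vertical above 0.3 rad).
It also fails if it takes over 54 s, if anything falls off the work surface, if the arm or the gripper's body presses on something with over 40 N, if the wrist force passes 120 N, or if a joint passes its speed limit or range.

ROBOT

A 6-joint arm with a two-finger parallel gripper is mounted at the origin on the work surface. World frame = base frame: x ahead of the robot, y to its left, z up, the work surface at z = 0. Lengths are in m, angles in rad, forces in N, time in s.
With the tool pointing down it reaches from about 0.35 to 0.85 m from the base axis. Payload 8.1 kg.
Tool frame: the origin (TCP) lies between the finger pads; the fingertips stand 14 mm ahead of it and the grasp point (between the pads) lies 5 mm behind it; z points along the fingers, y is the direction in which the jaws open and shut (so a half turn about z gives the same grasp; the last joint's range is limited). The gripper opens to 93 mm and grips with 3 to 60 N. Pads are 15 mm wide; open, the fingers measure 128 mm over their backs; the gripper's body (75 mm by 188 mm) begins 65 mm behind the grasp point.
Start: joints at [1.209, 0.13, 1.488, -0, 1.523, -0.085], TCP at [0.164, 0.577, 0.233] pointing down, gripper open.
Joint ranges: [-2.96, 2.96], [-0.89, 2.26], [0.02, 2.5], [-1.34, 4.48], [0, 2.73], [-2.66, 2.66]. Speed limits (rad/s): [2.39, 2.39, 2.79, 3.14, 3.14, 3.14].

INTERFACE

Orientations are given as a rotation vector (axis times angle).
In Python, from bench import ctrl gives the robot as it stands. The module is installed in compiled form; this text tells all that it offers.
- The arm moves only by the tool step_arm, never from a script. Its argument "motion" is a list of rows, each a list of 7 numbers: the shift along the tool's x, y, z in mm, then the turn, a rotation vector about the tool's x, y, z in degrees, then the opening, from 0 (shut) to 1 (fully open). A call has 1 to 10 rows; each row shifts and turns the commanded pose from where the row before left it, along the tool's axes as they then stand; what a row does not reach is not made up. A row lasts 1/8 s, in which the tool goes at most 62.5 mm and 10.7 degrees, less where a joint would pass 70% of its speed; a pose out of reach is approached as far as the arm can. A call is refused whole if a number of a shift passes 62.5 or a number of a turn 10.7, either way. A call with a gripper value outside its range is refused whole. The fingers move at their own pace and stop on an object; "newtons" is the grip in N (left out, the last holds). Time passes only in rows, so rows that do not move let the fingers close. It gives the time, the measured TCP pose, the force and the opening at its end, in the units of the state.
- ctrl.read_state(): the state, without advancing time (a new reading comes with each control period).
- ctrl.get_image(name): name is "scene" or "top"; returns the picture (400x640x3 uint8, red, green, blue); there is no depth.
- ctrl.camera_info(name): a dict with "fx", "fy", "cx", "cy" (pixels), "camera_from_world" (4x4, takes a point from world to camera coordinates). Camera axes: x right, y down, z forward; pixel columns grow to the right and rows downward; lengths in m; the calibration is good to about 2 mm. A picture is of the moment at which its call begins. camera_info takes no time and is no camera call.
- ctrl.finish_job(): hands the job in, once; it reports no verdict.
Trained networks look in the newest picture that a camera, given by its name, has taken for a name from the list of things; names that differ only in an ending like _2 or _b are one class to them, and where a whole thing is asked for, a point or a joint stands for the part that bears it (a point fixed in the world has none). Each returns a list of dicts, best first, with "p" (0 to 1); they miss things now and then, are a little off and sometimes report something else, mostly with a low value. They report only what shows in the picture. A call takes as long as a camera call. They do not tell look-alikes from the thing itself.
- ctrl.cut_out(camera, query): "pixels" (400x640 bool, what is visible of it) and "box" ([left, top, width, height] in pixels, round what is visible of it).
The state is a dict: "clock": time; "joint_positions": joint angles; "dq": joint speeds; "joint_efforts": joint torques, N m; "tcp_pos": TCP position; "eef_rot": TCP orientation; "wrist_force": force on the tool from outside, world axes, zero at the start; "ft_torque": the same for the moment, N m; "finger_gap": finger opening in m.
Only numpy, scipy, OpenCV 4.12 (cv2) and the standard library are available. Lean on these libraries where they do the work, as an engineer would, in place of code of your own. Each camera call takes 0.05 s, during which the arm holds its last target. There are 200 camera calls.

## Working session

There is one attempt and no reset: what is moved stays moved. The work goes in short steps, Python scripts to look and compute and a tool call to move; the robot and the scene stay as the last step left them, time stands still between calls to the robot, and variables do not carry over. Pictures are saved under pics/ and viewed, on a budget of 10 in all, crops included, one or two more only if the job needs it, and the job is handed in when it is done.

Besides the shell and the picture viewer there is one more tool, called as a command line: name --pt "numbers of a row" for each row, then --argument value for the rest. step_arm: Moves the arm, as the interface text tells. Its arguments: {"type":"object","properties":{"motion":{"type":"array"},"newtons":{"type":"number"}},"required":["motion"]}

```bash
mkdir -p pics; python3 - <<'E'
from bench import ctrl
import cv2,numpy as np
for n in("scene","top"):
    im=ctrl.get_image(n); cv2.imwrite(f"pics/{n}0.png",im[:,:,::-1])
    i=ctrl.camera_info(n); print(n,i["fx"],i["fy"],i["cx"],i["cy"]); print(np.round(i["camera_from_world"],3).tolist())
print(ctrl.read_state())
E
```

```text
scene 448.31938525141095 448.31938525141095 321.82457279537556 198.7551191857813
[[-0.048, 0.999, -0.01, 0.052], [0.57, 0.019, -0.822, -0.238], [-0.821, -0.045, -0.57, 1.608], [0.0, 0.0, 0.0, 1.0]]
top 394.87623962530444 394.87623962530444 317.94892741429106 201.6310533348824
[[-0.02, -1.0, -0.007, 0.002], [-0.996, 0.02, -0.092, 0.517], [0.092, 0.005, -0.996, 0.942], [0.0, 0.0, 0.0, 1.0]]
{'clock': 0.1, 'joint_positions': array([ 1.20856494e+00,  1.31097154e-01,  1.48916046e+00, -5.95241392e-06,
        1.52300003e+00, -8.53883329e-02]), 'dq': array([-3.19573057e-05, -1.75463958e-03, -6.36698826e-04,  1.10497150e-03,
        2.74512890e-04,  1.59520360e-03]), 'joint_efforts': array([ 1.61170956e-03, -5.61342108e+01, -4.93096840e+01,  7.70211755e-02,
        2.92196427e-02, -4.10410462e-05]), 'tcp_pos': array([0.1637925 , 0.57670336, 0.2316909 ]), 'eef_rot': array([-4.33425904e-01, -3.11118218e+00,  2.55190662e-03]), 'wrist_force': array([ 0.52050395,  0.78141375, -0.04159847]), 'ft_torque': array([ 0.01769013, -0.0054277 , -0.0579172 ]), 'finger_gap': 0.09290354650073857}
```

View pics/top0.png

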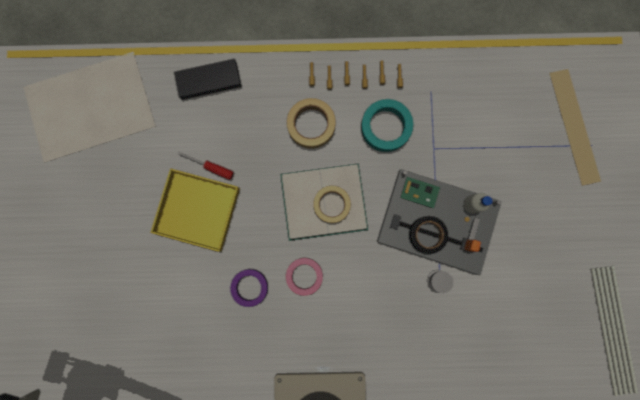

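View pics/scene0.png

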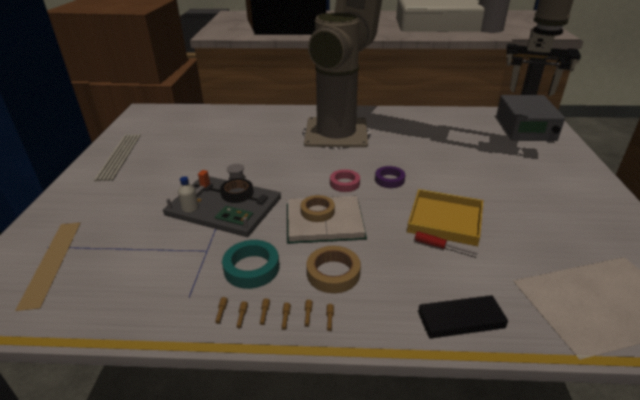

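Top view: the black roll is on the fixture (429,235), the grip is at (474,245), the end stop at (396,222), the board at (420,190) and the glue bottle at (482,203). The tray is at (197,211). The small tan roll on the logbook is at (332,204). The scene view agrees. Next I measure from both views.

```bash
cat > h.py <<'E'
from bench import ctrl
import numpy as np, cv2
I={n:ctrl.camera_info(n) for n in("scene","top")}
def PM(n):
    i=I[n]; K=np.array([[i["fx"],0,i["cx"]],[0,i["fy"],i["cy"]],[0,0,1]]); return K@np.array(i["camera_from_world"])[:3]
def tri(a,b):
    X=cv2.triangulatePoints(PM("top"),PM("scene"),np.float64(a).reshape(2,1),np.float64(b).reshape(2,1))[:,0]; return X[:3]/X[3]
def onz(n,uv,z):
    P=PM(n); H=np.c_[P[:,0],P[:,1],P[:,2]*z+P[:,3]]
    return cv2.perspectiveTransform(np.float64(uv).reshape(-1,1,2),np.linalg.inv(H))[:,0]
def proj(n,X):
    q=PM(n)@np.r_[X,1]; return q[:2]/q[2]
def outline(m):
    c,_=cv2.findContours(m.astype(np.uint8),cv2.RETR_EXTERNAL,cv2.CHAIN_APPROX_NONE); return max(c,key=cv2.contourArea)[:,0].astype(float)
E
python3 - <<'E'
from h import *
for n in I: ctrl.get_image(n)
H=dict(fixture=.022,lock_grip_top=.076,black_roll=.047,tray=.03,glue_bottle=.117,solder_reel=.04,screwdriver=.02,end_stop=.032,board=.028)
for q,z in H.items():
    c={}
    for n in("top","scene"):
        for d in ctrl.cut_out(n,q)[:2]:
            m=d["pixels"]; v,u=np.nonzero(m); ce=(u.mean(),v.mean())
            o=outline(m); r=cv2.minAreaRect(onz(n,o,z).astype(np.float32)*1000)
            e=cv2.minEnclosingCircle(o.astype(np.float32))
            c.setdefault(n,ce)
            print(q,n,round(d["p"],2),d["box"],np.round(ce,1),"rect mm",np.round(r[0]),np.round(r[1]),round(r[2],1))
    if len(c)==2: print("   tri",np.round(tri(c["top"],c["scene"]),4))
E
```

```text
fixture top 0.84 [375.8, 168.1, 125.2, 106.1] [437.9 221.2] rect mm [ 463. -300.] [260. 191.] 70.6
fixture scene 0.79 [166.1, 169.4, 113.4, 67.0] [223.8 207.2] rect mm [ 468. -304.] [291. 226.] 69.1
   tri [ 0.4641 -0.3035 -0.003 ]
lock_grip_top top 0.58 [456.5, 218.5, 22.0, 30.8] [470.9 239.1] rect mm [ 429. -361.] [41. 80.] 71.2
lock_grip_top scene 0.65 [195.9, 168.9, 12.1, 25.2] [203.5 181.3] rect mm [ 453. -345.] [116.  41.] 11.9
lock_grip_top scene 0.62 [161.2, 171.0, 119.4, 64.3] [224.  206.8] rect mm [ 542. -279.] [273. 213.] 68.9
   tri [ 0.4185 -0.3631  0.052 ]
black_roll top 0.89 [408.7, 215.5, 41.8, 39.6] [428.2 233.7] rect mm [ 433. -266.] [92. 89.] 48.7
black_roll scene 0.7 [221.5, 175.9, 35.0, 27.2] [236.2 189.9] rect mm [ 449. -263.] [123.  88.] 14.3
   tri [ 0.4334 -0.2693  0.0347]
tray top 0.94 [152.0, 166.8, 86.6, 81.3] [194.7 209.5] rect mm [504. 292.] [185. 166.] 73.5
tray scene 0.71 [407.4, 191.5, 74.3, 54.0] [446.7 216.2] rect mm [522. 291.] [177. 210.] 73.2
   tri [0.5047 0.2991 0.0112]
glue_bottle top 0.86 [463.8, 192.9, 28.5, 18.9] [476.4 202.3] rect mm [ 499
[... 588 characters left out ...]
62.3
screwdriver top 0.16 [373.7, 173.5, 130.1, 100.0] [437.6 221.2] rect mm [ 464. -300.] [263. 192.] 70.8
screwdriver scene 0.75 [414.2, 231.0, 59.1, 21.5] [435.5 241.1] rect mm [626. 271.] [149.  40.] 65.8
   tri [0.6092 0.2539 0.0133]
end_stop top 0.91 [376.2, 165.5, 124.3, 104.8] [437.5 221.2] rect mm [ 463. -297.] [263. 191.] 70.7
end_stop scene 0.72 [164.3, 171.1, 113.6, 62.9] [224.  206.7] rect mm [ 479. -298.] [289. 231.] 70.4
   tri [ 0.4641 -0.3023 -0.0012]
board top 0.97 [376.2, 173.5, 125.9, 101.5] [437.5 221.2] rect mm [ 464. -298.] [263. 191.] 70.9
board scene 0.55 [166.6, 170.4, 115.1, 67.1] [223.8 206.8] rect mm [ 472. -300.] [290. 232.] 70.4
   tri [ 0.4641 -0.3029 -0.0017]
```

step_arm --pt "0 0 0 0 0 10.4 0.45" --pt "0 0 0 0 0 10.4 0.45" --pt "0 0 0 0 0 10.4 0.45" --pt "0 0 0 0 0 10.4 0.45" --pt "0 0 0 0 0 10.4 0.45" --pt "0 0 0 0 0 10.4 0.45" --pt "0 0 0 0 0 10.4 0.45" --pt "0 0 0 0 0 10.4 0.45" --pt "0 0 0 0 0 10.3 0.45" --newtons 30

```text
clock: 2.22
tcp_pos: [0.1639, 0.5772, 0.2326]
eef_rot: [-2.569, -1.809, -0.0]
wrist_force: [0.4, -0.2, -0.2]
finger_gap: 0.0423
```

```bash
cat >> h.py <<'E'
from scipy.spatial.transform import Rotation as Ro
def go(*pts):  # world mm waypoints -> tool-axis shifts in mm
    s=ctrl.read_state(); R=Ro.from_rotvec(s["eef_rot"]); p=np.array(s["tcp_pos"])*1000
    y=R.as_matrix()[:,1]; print("clock",s["clock"],"tcp",p.round(1),"jaw deg",round(np.degrees(np.arctan2(y[1],y[0])),1),"gap",round(s["finger_gap"]*1000,1),"F",np.round(s["wrist_force"],1),"j6",round(s["joint_positions"][5],2))
    for q in pts:
        print(q,"->",R.inv().apply(np.array(q)-p).round(1)); p=np.array(q,float)
E
python3 - <<'E'
from h import *
c={}
for n in("top","scene"):
    im=ctrl.get_image(n).astype(int); o=(im[...,0]>140)&(im[...,1]<0.6*im[...,0])&(im[...,2]<0.45*im[...,0])
    box=(450,225,495,260) if n=="top" else (190,165,215,195)
    v,u=np.nonzero(o); k=(u>box[0])&(u<box[2])&(v>box[1])&(v<box[3]); u,v=u[k],v[k]
    c[n]=(u.mean(),v.mean()); print(n,len(u),c[n],u.min(),u.max(),v.min(),v.max())
    print(onz(n,[c[n]],.076)*1000)
print("grip",tri(c["top"],c["scene"]))
# tray rim from top view
im=ctrl.get_image("top")
d=ctrl.cut_out("top","tray")[0]; o=outline(d["pixels"])
for z in(0,.03): print(cv2.minAreaRect((onz("top",o,z)*1000).astype(np.float32)))
go((470,150,200),(398,-257,120),(398,-257,41))
E
```

```text
<stdin>:7: RuntimeWarning: Mean of empty slice.
  ret = ret.dtype.type(ret / rcount)
Traceback (most recent call last):
ValueError: zero-size array to reduction operation minimum which has no identity
```

Picture is dim, so I use hue instead.

```bash
python3 - <<'E'
from h import *
c={}
for n in("top","scene"):
    h=cv2.cvtColor(ctrl.get_image(n),cv2.COLOR_RGB2HSV); o=((h[...,0]<14)|(h[...,0]>175))&(h[...,1]>150)&(h[...,2]>70)
    box=(455,225,495,260) if n=="top" else (192,165,215,195)
    v,u=np.nonzero(o); k=(u>box[0])&(u<box[2])&(v>box[1])&(v<box[3]); u,v=u[k],v[k]
    if len(u)==0: print(n,"none"); continue
    c[n]=(u.mean(),v.mean()); print(n,len(u),c[n],u.min(),u.max(),v.min(),v.max(),onz(n,[c[n]],.076)*1000)
if len(c)==2: print("grip",tri(c["top"],c["scene"]))
o=outline(ctrl.cut_out("top","tray")[0]["pixels"])
for z in(0,.03): print(cv2.minAreaRect((onz("top",o,z)*1000).astype(np.float32)))
go((470,150,200),(398,-257,120),(398,-257,41))
E
```

```text
top 92 (np.float64(474.7282608695652), np.float64(245.57608695652175)) 470 479 240 250 [[ 404.22554429 -363.92080209]]
scene 75 (np.float64(202.14666666666668), np.float64(176.94666666666666)) 199 206 171 185 [[ 434.77143707 -357.09598047]]
grip [ 0.40346481 -0.3699399   0.05657738]
((505.68890380859375, 301.8589782714844), (188.777099609375, 171.27740478515625), 73.68932342529297)
((503.33172607421875, 292.2901611328125), (183.02867126464844, 166.06179809570312), 73.6893081665039)
clock 2.425 tcp [163.9 577.2 232.6] jaw deg -19.1 gap 42.0 F [-0.3  1.6  1. ] j6 1.54
(470, 150, 200) -> [-303.4  429.    32.6]
(398, -257, 120) -> [-408.1   65.2   80. ]
(398, -257, 41) -> [ 0.  0. 79.]
```

step_arm --pt "-30 43 3 0 0 0 0.45" --pt "-30 43 3 0 0 0 0.45" --pt "-30 43 3 0 0 0 0.45" --pt "-30 43 3 0 0 0 0.45" --pt "-30 43 3 0 0 0 0.45" --pt "-30 43 3 0 0 0 0.45" --pt "-30 43 3 0 0 0 0.45" --pt "-30 43 3 0 0 0 0.45" --pt "-30 43 3 0 0 0 0.45" --pt "-30 43 3 0 0 0 0.45"

```text
clock: 3.68
tcp_pos: [0.4711, 0.1501, 0.2029]
eef_rot: [2.559, 1.821, 0.001]
wrist_force: [-0.2, 0.5, 0.3]
finger_gap: 0.0417
```

step_arm --pt "-41 6 6 0 0 0 0.45" --pt "-41 6 6 0 0 0 0.45" --pt "-41 6 6 0 0 0 0.45" --pt "-41 6 6 0 0 0 0.45" --pt "-41 6 6 0 0 0 0.45" --pt "-41 6 6 0 0 0 0.45" --pt "-41 6 6 0 0 0 0.45" --pt "-41 6 6 0 0 0 0.45" --pt "-41 6 6 0 0 0 0.45" --pt "-40 6 6 0 0 0 0.45"

```text
clock: 4.92
tcp_pos: [0.3909, -0.2556, 0.1427]
eef_rot: [2.559, 1.821, 0.0]
wrist_force: [0.9, -1.1, 0.6]
finger_gap: 0.0418
```

step_arm --pt "0 0 0 0 0 0 0.45"

```text
clock: 5.05
tcp_pos: [0.3903, -0.2561, 0.1423]
eef_rot: [-2.563, -1.816, 0.001]
wrist_force: [0.4, -0.0, -0.3]
finger_gap: 0.0421
```

```bash
python3 - <<'E'
from h import *
go((398,-257,80),(398,-257,41))
a=ctrl.get_image("top")[150:300,350:520]; b=ctrl.get_image("scene")[130:240,150:300]
f=lambda x:cv2.resize(x,None,fx=4,fy=4,interpolation=3)[:,:,::-1]
A,B=f(a)[:,:400],None
A=cv2.resize(a,(395,348),interpolation=3);B=cv2.resize(b,(400,293),interpolation=3)
o=np.zeros((348,795,3),np.uint8);o[:,:395]=A;o[:293,395:]=B
cv2.imwrite("pics/c1.png",cv2.convertScaleAbs(o,alpha=1.6)[:,:,::-1])
E
```

```text
clock 5.05 tcp [ 390.3 -256.1  142.3] jaw deg -19.3 gap 42.1 F [ 0.4 -0.  -0.3] j6 -0.35
(398, -257, 80) -> [ 1.7  7.6 62.3]
(398, -257, 41) -> [ 0.  0. 39.]
```

View pics/c1.png

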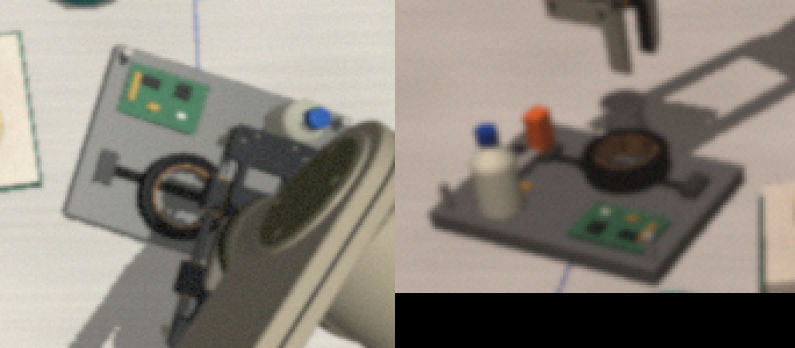

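The crop shows the open fingers above the -x wall of the black roll, with the roll, grip and glue bottle undisturbed. I go down and grip.

step_arm --pt "2 8 30 0 0 0 0.45" --pt "0 0 32 0 0 0 0.45" --pt "0 0 20 0 0 0 0.45" --pt "0 0 19 0 0 0 0.45" --pt "0 0 0 0 0 0 0.45" --pt "0 0 0 0 0 0 0.0" --pt "0 0 0 0 0 0 0.0" --pt "0 0 0 0 0 0 0.0" --pt "0 0 0 0 0 0 0.0"

```text
clock: 6.28
tcp_pos: [0.3999, -0.2552, 0.0424]
eef_rot: [2.563, 1.816, 0.001]
wrist_force: [0.0, 0.8, 5.6]
finger_gap: 0.0151
```

step_arm --pt "0 0 -25 0 0 0 0" --pt "0 0 -50 0 0 0 0" --pt "0 0 -50 0 0 0 0" --pt "0 0 0 0 0 0 0"

```text
clock: 6.78
tcp_pos: [0.4018, -0.2569, 0.1716]
eef_rot: [2.557, 1.811, 0.004]
wrist_force: [-0.6, 0.2, -0.9]
finger_gap: 0.015
```

```bash
python3 - <<'E'
from h import *
go((480,20,165),(477,306,150),(477,306,27))
m=ctrl.get_image("top"),ctrl.get_image("scene")
c={}
for n in I:
    for d in ctrl.cut_out(n,"black_roll")[:1]:
        v,u=np.nonzero(d["pixels"]); c[n]=(u.mean(),v.mean()); print(n,d["p"],d["box"])
if len(c)==2: print(tri(c["top"],c["scene"]))
E
```

```text
clock 6.775 tcp [ 401.8 -256.9  171.6] jaw deg -19.4 gap 15.0 F [-0.6  0.2 -0.9] j6 -0.34
(480, 20, 165) -> [287.2 -18.1   5.6]
(477, 306, 150) -> [268.9 -97.8  13.4]
(477, 306, 27) -> [  0.4  -1.  123. ]
scene 0.67 [212.9, 140.4, 37.6, 20.6]
top 0.72 [425.0, 212.7, 42.6, 39.8]
[ 0.44670891 -0.26083528  0.16311051]
```

step_arm --pt "36 -2 0 0 0 0 0" --pt "42 -3 1 0 0 0 0" --pt "42 -3 1 0 0 0 0" --pt "42 -3 1 0 0 0 0" --pt "42 -3 1 0 0 0 0" --pt "42 -3 1 0 0 0 0" --pt "42 -3 1 0 0 0 0"

```text
clock: 7.85
tcp_pos: [0.475, 0.0248, 0.1585]
eef_rot: [-2.562, -1.815, 0.004]
wrist_force: [-0.1, 0.4, -1.2]
finger_gap: 0.015
```

step_arm --pt "38 -14 2 0 0 0 0" --pt "38 -14 2 0 0 0 0" --pt "38 -14 2 0 0 0 0" --pt "38 -14 2 0 0 0 0" --pt "38 -14 2 0 0 0 0" --pt "38 -14 2 0 0 0 0" --pt "38 -14 2 0 0 0 0" --pt "0 0 0 0 0 0 0" --pt "0 0 0 0 0 0 0"

```text
clock: 8.98
tcp_pos: [0.4708, 0.306, 0.1448]
eef_rot: [-2.563, -1.817, 0.005]
wrist_force: [-0.1, -1.9, -1.1]
finger_gap: 0.0151
```

```bash
python3 - <<'E'
from h import *
go((477,306,80),(477,306,27))
a=ctrl.get_image("top")[130:270,120:280]; b=ctrl.get_image("scene")[130:260,380:520]
A=cv2.resize(a,(400,350),interpolation=3);B=cv2.resize(b,(377,350),interpolation=3)
cv2.imwrite("pics/c2.png",cv2.convertScaleAbs(np.hstack([A,B]),alpha=1.6)[:,:,::-1])
E
```

```text
clock 8.975 tcp [470.8 306.  144.8] jaw deg -19.3 gap 15.1 F [-0.1 -1.9 -1.1] j6 0.82
(477, 306, 80) -> [ 2.2  6.  64.8]
(477, 306, 27) -> [ 0.1  0.1 53. ]
```

View pics/c2.png

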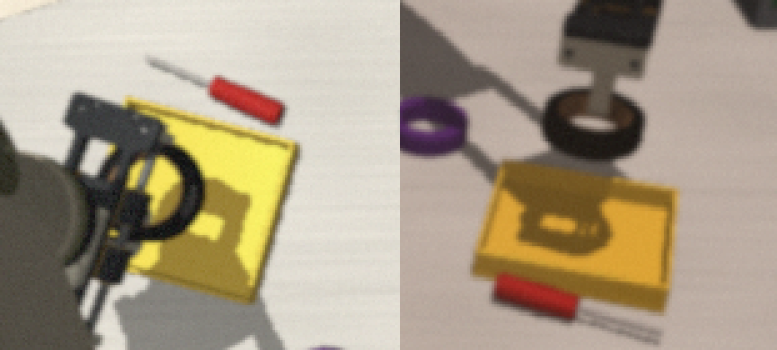

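The roll hangs level over the tray, left-of-centre in the top view as parallax would make it. I lower it in.

step_arm --pt "2 6 25 0 0 0 0" --pt "0 0 40 0 0 0 0" --pt "0 0 25 0 0 0 0" --pt "0 0 15 0 0 0 0" --pt "0 0 10 0 0 0 0" --pt "0 0 2 0 0 0 0" --pt "0 0 0 0 0 0 0"

```text
clock: 9.95
tcp_pos: [0.4787, 0.307, 0.0305]
eef_rot: [2.563, 1.816, 0.002]
wrist_force: [0.7, -0.2, -1.4]
finger_gap: 0.0154
```

step_arm --pt "0 0 4 0 0 0 0" --pt "0 0 1 0 0 0 0" --pt "0 0 0 0 0 0 0.27" --pt "0 0 0 0 0 0 0.27" --pt "0 0 0 0 0 0 0.27" --pt "0 0 -25 0 0 0 0.27" --pt "0 0 -50 0 0 0 0.27" --pt "0 0 -60 0 0 0 0.27" --pt "0 0 0 0 0 0 0.4"

```text
clock: 11.08
tcp_pos: [0.4816, 0.3086, 0.1664]
eef_rot: [2.562, 1.815, 0.017]
wrist_force: [0.4, 0.0, 0.1]
finger_gap: 0.0308
```

```bash
python3 - <<'E'
from h import *
a=ctrl.get_image("top")[130:270,120:280]; b=ctrl.get_image("scene")[130:260,380:520]
c={}
for n in I:
    for d in ctrl.cut_out(n,"black_roll")[:1]:
        v,u=np.nonzero(d["pixels"]); c[n]=(u.mean(),v.mean()); print(n,d["p"],d["box"])
if len(c)==2: print(tri(c["top"],c["scene"]))
go((470,0,165),(403,-370,165),(403,-370,59))
A=cv2.resize(a,(400,350),interpolation=3);B=cv2.resize(b,(377,350),interpolation=3)
cv2.imwrite("pics/c3.png",cv2.convertScaleAbs(np.hstack([A,B]),alpha=1.6)[:,:,::-1])
E
```

```text
scene 0.98 [426.5, 202.6, 37.0, 24.9]
top 0.83 [179.3, 188.3, 35.4, 36.0]
[0.51232651 0.29250419 0.01802004]
clock 11.275 tcp [477.1 306.2 157.8] jaw deg -19.4 gap 36.9 F [ 0.4 -0.4  0.1] j6 0.82
(470, 0, 165) -> [-291.3   94.8   -6.8]
(403, -370, 165) -> [-371.3   59.4    0.6]
(403, -370, 59) -> [  0.2   0.2 106. ]
```

View pics/c3.png

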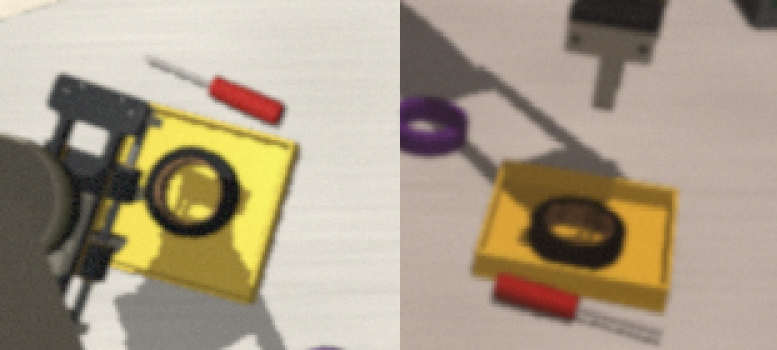

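The roll lies flat in the tray, near its centre, with its mid-height at 18 mm, as expected on the floor. The screwdriver has not moved. Next is the grip.

step_arm --pt "-32 11 -1 0 0 0 0.4" --pt "-43 14 -1 0 0 0 0.4" --pt "-43 14 -1 0 0 0 0.4" --pt "-43 14 -1 0 0 0 0.4" --pt "-43 14 -1 0 0 0 0.4" --pt "-43 14 -1 0 0 0 0.4" --pt "-43 14 -1 0 0 0 0.4"

```text
clock: 12.15
tcp_pos: [0.4701, 0.0004, 0.1646]
eef_rot: [-2.561, -1.815, 0.004]
wrist_force: [0.3, -0.5, 0.5]
finger_gap: 0.0368
```

step_arm --pt "-41 7 0 0 0 0 0.4" --pt "-41 7 0 0 0 0 0.4" --pt "-41 7 0 0 0 0 0.4" --pt "-41 7 0 0 0 0 0.4" --pt "-41 7 0 0 0 0 0.4" --pt "-41 7 0 0 0 0 0.4" --pt "-41 7 0 0 0 0 0.4" --pt "-41 7 0 0 0 0 0.4" --pt "-42 7 0 0 0 0 0.4" --pt "0 0 0 0 0 0 0.4"

```text
clock: 13.4
tcp_pos: [0.4066, -0.3698, 0.1643]
eef_rot: [-2.563, -1.81, 0.001]
wrist_force: [-0.0, 0.3, -0.5]
finger_gap: 0.0372
```

step_arm --pt "0 0 0 0 0 10 0.45" --pt "0 0 0 0 0 10 0.45" --pt "0 0 0 0 0 10 0.45" --pt "0 0 0 0 0 10 0.45" --pt "0 0 0 0 0 10 0.45" --pt "0 0 0 0 0 10 0.45" --pt "0 0 0 0 0 10 0.45" --pt "0 0 0 0 0 10 0.45" --pt "0 0 0 0 0 10 0.45" --pt "0 0 0 0 0 0 0.45"

```text
clock: 14.65
tcp_pos: [0.408, -0.3668, 0.1651]
eef_rot: [-3.096, 0.525, 0.003]
wrist_force: [0.7, 0.4, 0.7]
finger_gap: 0.0417
```

```bash
python3 - <<'E'
from h import *
go((403,-370,110),(403,-370,59))
b=ctrl.get_image("scene")[120:240,140:300];a=ctrl.get_image("top")[150:300,350:520]
A=cv2.resize(a,(380,335),interpolation=3);B=cv2.resize(b,(400,300),interpolation=3)
o=np.zeros((335,780,3),np.uint8);o[:,:380]=A;o[:300,380:]=B
cv2.imwrite("pics/c4.png",cv2.convertScaleAbs(o,alpha=1.6)[:,:,::-1])
for d in ctrl.cut_out("scene","glue_bottle")[:1]: print(d["p"],d["box"])
E
```

```text
clock 14.65 tcp [ 408.  -366.8  165.1] jaw deg -109.3 gap 41.7 F [0.7 0.4 0.7] j6 1.08
(403, -370, 110) -> [-3.6  4.8 55.1]
(403, -370, 59) -> [ 0.1  0.1 51. ]
0.6 [178.3, 175.9, 17.1, 36.4]
```

View pics/c4.png

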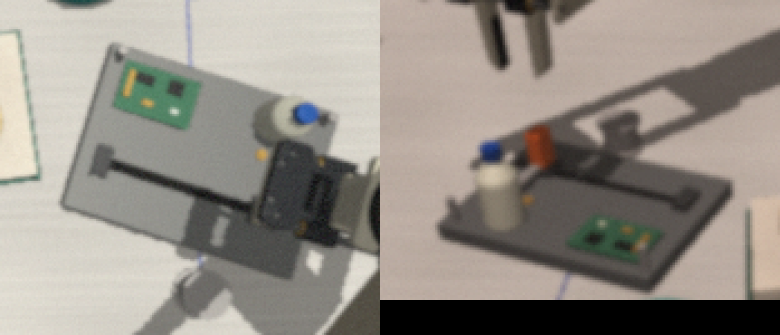

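The track is clear, the fingers stand above the orange grip and the glue bottle is untouched. I go down and grip.

step_arm --pt "-3 5 15 0 0 0 0.45" --pt "0 0 40 0 0 0 0.45" --pt "0 0 25 0 0 0 0.45" --pt "0 0 15 0 0 0 0.45" --pt "0 0 8 0 0 0 0.45" --pt "0 0 0 0 0 0 0.45" --pt "0 0 0 0 0 0 0" --pt "0 0 0 0 0 0 0" --pt "0 0 0 0 0 0 0" --pt "0 0 0 0 0 0 0" --newtons 25

```text
clock: 16.05
tcp_pos: [0.4045, -0.3724, 0.0646]
eef_rot: [3.096, -0.528, 0.002]
wrist_force: [0.9, 2.2, 6.1]
finger_gap: 0.0195
```

```bash
python3 - <<'E'
from h import *
# end: fixture (-30,+75) from origin (458,-297), yaw -19.3
go((458-28.3+.33*75,-297+9.9+.944*75,59))
E
```

```text
clock 16.05 tcp [ 404.5 -372.4   64.6] jaw deg -109.4 gap 19.5 F [0.9 2.2 6.1] j6 1.07
(454.45, -216.3, 59) -> [  -4.6 -163.9    5.5]
```

step_arm --pt "0 -10 0 0 0 0 0" --pt "0 -20 0 0 0 0 0" --pt "0 -20 0 0 0 0 0" --pt "0 -20 0 0 0 0 0" --pt "0 -20 0 0 0 0 0" --pt "0 0 0 0 0 0 0"

```text
clock: 16.8
tcp_pos: [0.4348, -0.2855, 0.0645]
eef_rot: [-3.097, 0.526, -0.002]
wrist_force: [0.2, 3.2, 8.2]
finger_gap: 0.0202
```

```bash
python3 - <<'E'
from h import *
go((454.45,-216.3,65))
E
```

```text
clock 16.8 tcp [ 434.8 -285.5   64.5] jaw deg -109.3 gap 20.2 F [0.2 3.2 8.2] j6 1.23
(454.45, -216.3, 65) -> [ -4.3 -71.8  -0.5]
```

step_arm --pt "0 -18 0 0 0 0 0" --pt "0 -18 0 0 0 0 0" --pt "0 -15 0 0 0 0 0" --pt "0 -10 0 0 0 0 0" --pt "0 -6 0 0 0 0 0" --pt "0 -3 0 0 0 0 0" --pt "0 0 0 0 0 0 0"

```text
clock: 17.68
tcp_pos: [0.4575, -0.2207, 0.0645]
eef_rot: [3.096, -0.527, 0.002]
wrist_force: [-0.5, 0.0, 8.4]
finger_gap: 0.0198
```

step_arm --pt "0 -2 0 0 0 0 0" --pt "0 -2 0 0 0 0 0" --pt "0 0 0 0 0 0 0"

```text
clock: 18.05
tcp_pos: [0.4583, -0.2184, 0.0645]
eef_rot: [3.094, -0.527, 0.001]
wrist_force: [-3.0, -6.9, 8.0]
finger_gap: 0.0199
```

step_arm --pt "0 -2 0 0 0 0 0" --pt "0 -2 0 0 0 0 0" --pt "0 0 0 0 0 0 0"

```text
clock: 18.42
tcp_pos: [0.4585, -0.218, 0.0646]
eef_rot: [3.088, -0.527, 0.0]
wrist_force: [-9.2, -24.0, 3.2]
finger_gap: 0.0199
```

At the stop: the force rose to 26 N with no further travel. I let go and lift.

step_arm --pt "0 0 0 0 0 0 0.45" --pt "0 0 0 0 0 0 0.45" --pt "0 0 0 0 0 0 0.45" --pt "0 0 0 0 0 0 0.45" --pt "0 0 -30 0 0 0 0.45" --pt "0 0 -50 0 0 0 0.45" --pt "0 0 -50 0 0 0 0.45" --pt "50 0 0 0 0 0 0.45" --pt "0 0 0 0 0 0 0.45"

```text
clock: 19.55
tcp_pos: [0.5084, -0.2303, 0.1929]
eef_rot: [-3.097, 0.527, 0.001]
wrist_force: [0.1, -0.6, -0.7]
finger_gap: 0.042
```

```bash
python3 - <<'E'
from h import *
go()
a=ctrl.get_image("top")[120:290,130:520]; b=ctrl.get_image("scene")[130:260,140:500]
A=cv2.resize(a,(640,279),interpolation=3);B=cv2.resize(b,(640,231),interpolation=3)
cv2.imwrite("pics/c5.png",cv2.convertScaleAbs(np.vstack([A,B]),alpha=1.6)[:,:,::-1])
h=cv2.cvtColor(b,cv2.COLOR_RGB2HSV); o=((h[...,0]<14)|(h[...,0]>175))&(h[...,1]>150)&(h[...,2]>70)
v,u=np.nonzero(o[:,:150]); print("orange scene",u.mean()+140,v.mean()+130,len(u))
X=np.array([458-28.3+.33*75,-297+9.9+.944*75,57])/1000; print("expected at stop",proj("scene",X))
E
```

```text
clock 19.55 tcp [ 508.4 -230.3  192.9] jaw deg -109.3 gap 42.0 F [ 0.1 -0.6 -0.7] j6 1.39
orange scene 250.08695652173913 189.08695652173913 23
expected at stop [252.73917534 187.63142605]
```

View pics/c5.png

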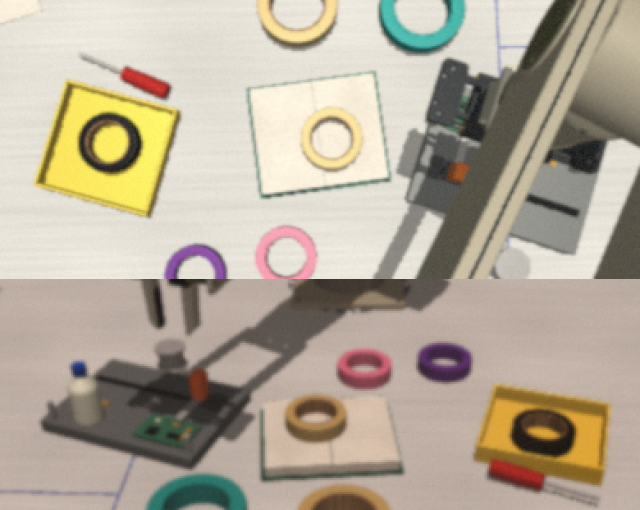

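Both views show the grip by the end stop, the roll in the tray and the other things in place. The grip is partly in shadow, so I clear the arm and check the slide again.

step_arm --pt "0 -45 -10 0 0 0 0.45" --pt "0 -45 -10 0 0 0 0.45" --pt "0 -45 -5 0 0 0 0.45" --pt "0 -45 0 0 0 0 0.45" --pt "0 -45 0 0 0 0 0.45" --pt "0 -45 0 0 0 0 0.45" --pt "0 -45 0 0 0 0 0.45" --pt "0 0 0 0 0 0 0.45"

```text
clock: 20.65
tcp_pos: [0.6104, 0.07, 0.2183]
eef_rot: [-3.097, 0.522, 0.001]
wrist_force: [0.2, -0.5, -0.7]
finger_gap: 0.0417
```

```bash
python3 - <<'E'
from h import *
c={};ims=[]
for n in("top","scene"):
    im=ctrl.get_image(n)
    x0,y0,x1,y1=(370,160,510,280) if n=="top" else (155,150,295,240)
    w=im[y0:y1,x0:x1]; ims.append(cv2.resize(w,(390,330),interpolation=3))
    h=cv2.cvtColor(w,cv2.COLOR_RGB2HSV); o=((h[...,0]<14)|(h[...,0]>175))&(h[...,1]>150)&(h[...,2]>50)
    k,l,s,ce=cv2.connectedComponentsWithStats(o.astype(np.uint8)); j=1+s[1:,4].argmax(); c[n]=ce[j]+[x0,y0]; print(n,s[j],c[n])
g=tri(c["top"],c["scene"])*1000; print("grip",g)
print("travel since start",np.linalg.norm(g[:2]-[403.5,-369.9]))
cv2.imwrite("pics/c6.png",cv2.convertScaleAbs(np.hstack(ims),alpha=1.7)[:,:,::-1])
E
```

```text
top [34 60 11 11 99] [409.2020202  225.18181818]
scene [ 92  31  10  17 130] [251.6        188.88461538]
grip [ 454.17685844 -220.67069082   52.80882278]
travel since start 157.5992725182504
```

View pics/c6.png

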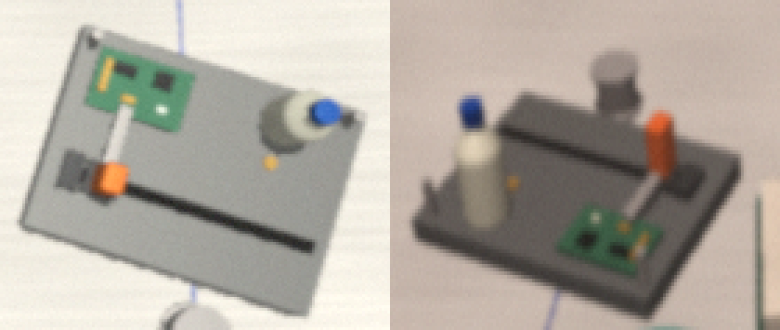

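Travel by vision (157.6 mm) is about 6 mm short of the travel by the arm (163.6 mm), so the release may have drawn the slide back a little. A push with closed fingers from behind will settle it.

```bash
python3 - <<'E'
from h import *
go((439,-270,190),(439,-270,62))
E
```

```text
clock 20.75 tcp [610.3  67.1 218.4] jaw deg -109.3 gap 42.0 F [ 0.  -0.1 -0.3] j6 1.93
(439, -270, 190) -> [-50.2 374.8  28.7]
(439, -270, 62) -> [ 1.00e-01 -1.00e-01  1.28e+02]
```

step_arm --pt "-5 30 0 0 0 0 0" --pt "-6 43 0 0 0 0 0" --pt "-6 43 0 0 0 0 0" --pt "-6 43 4 0 0 0 0" --pt "-6 43 5 0 0 0 0" --pt "-6 43 5 0 0 0 0" --pt "-6 43 5 0 0 0 0" --pt "-6 43 5 0 0 0 0" --pt "-4 44 5 0 0 0 0" --pt "0 0 0 0 0 0 0"

```text
clock: 22.0
tcp_pos: [0.4359, -0.2726, 0.1892]
eef_rot: [3.095, -0.537, -0.002]
wrist_force: [0.3, 0.4, -0.4]
finger_gap: 0.0002
```

```bash
python3 - <<'E'
from h import *
go((439,-270,62))
E
```

```text
clock 22.0 tcp [ 435.9 -272.6  189.2] jaw deg -109.7 gap 0.2 F [ 0.3  0.4 -0.4] j6 1.26
(439, -270, 62) -> [  2.2  -3.6 127.2]
```

step_arm --pt "2 0 40 0 0 0 0" --pt "0 0 45 0 0 0 0" --pt "0 0 30 0 0 0 0" --pt "0 0 10 0 0 0 0" --pt "0 -10 0 0 0 0 0" --pt "0 -6 0 0 0 0 0" --pt "0 -4 0 0 0 0 0" --pt "0 0 0 0 0 0 0"

```text
clock: 23.0
tcp_pos: [0.4479, -0.2515, 0.0655]
eef_rot: [3.096, -0.527, 0.002]
wrist_force: [-0.1, 0.0, -0.4]
finger_gap: 0.0004
```

step_arm --pt "0 -3 0 0 0 0 0" --pt "0 -3 0 0 0 0 0" --pt "0 0 0 0 0 0 0"

```text
clock: 23.38
tcp_pos: [0.4492, -0.2457, 0.0646]
eef_rot: [-3.097, 0.528, 0.0]
wrist_force: [-0.3, 0.1, -0.4]
finger_gap: 0.0006
```

step_arm --pt "0 -2 0 0 0 0 0" --pt "0 -2 0 0 0 0 0" --pt "0 0 0 0 0 0 0"

```text
clock: 23.75
tcp_pos: [0.4503, -0.2427, 0.0646]
eef_rot: [3.096, -0.528, -0.0]
wrist_force: [-1.2, -4.6, -1.1]
finger_gap: 0.0002
```

step_arm --pt "0 -2 0 0 0 0 0" --pt "0 -1 0 0 0 0 0" --pt "0 0 0 0 0 0 0"

```text
clock: 24.12
tcp_pos: [0.4505, -0.2423, 0.0648]
eef_rot: [3.092, -0.528, -0.001]
wrist_force: [-6.1, -16.7, -3.0]
finger_gap: 0.0005
```

Contact stiffened at once: no free travel, so the slide is on its stop. I back off and finish.

step_arm --pt "0 10 0 0 0 0 0" --pt "0 15 0 0 0 0 0" --pt "0 0 -40 0 0 0 0" --pt "0 0 -60 0 0 0 0" --pt "0 0 -30 0 0 0 0" --pt "0 0 0 0 0 0 0" --pt "0 0 0 0 0 0 0"

```text
clock: 25.0
tcp_pos: [0.4427, -0.2628, 0.1935]
eef_rot: [-3.096, 0.528, 0.002]
wrist_force: [0.2, -0.2, -0.3]
finger_gap: 0.0006
```

```bash
python3 - <<'E'
from h import *
go(); ctrl.get_image("scene")
for q in("black_roll","glue_bottle","solder_reel","screwdriver"):
    for d in ctrl.cut_out("scene",q)[:1]: print(q,round(d["p"],2),d["box"])
print(ctrl.finish_job())
E
```

```text
clock 25.0 tcp [ 442.7 -262.8  193.5] jaw deg -109.4 gap 0.6 F [ 0.2 -0.2 -0.3] j6 1.27
black_roll 0.65 [161.6, 176.8, 117.9, 59.3]
glue_bottle 0.57 [177.1, 175.9, 19.5, 37.4]
solder_reel 0.78 [227.7, 162.1, 16.2, 22.3]
screwdriver 0.78 [416.7, 233.3, 44.0, 16.3]
the job is handed in; nothing more can be done
None
```

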